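Roll two guest pagers home on their charging dock

TASK

Put the two idle guest pagers on charge: stand the one from the wooden return stand in the empty middle bay of the white charging dock, and roll it and the pager in the right-hand bay round in the groove until each drops with the flat of its rim fully home on the brass contacts of the groove's far face. Leave the pager in the left-hand bay, which is charging already, and the other things on the counter as they are, and let go of everything at the end.

Things in the scene. Friction and masses are not known exactly. Their poses are not given: they have to be found in the camera images.
- dock: White charging dock, fixed, 116x196x54 mm: a right-angled V-groove (faces slope 45 deg, bottom edge 10 mm above the counter) with 3 bays 64 mm apart, each a 26 mm slot between 5 mm fins 54 mm high. Brass contacts on the far face. Origin on the counter under the groove at the middle bay. Axes: x level, away from the robot to the far face; y UP; z level along the groove, to the right. Yaw within 0.35 rad.
- rack: Wooden return stand, fixed, 108x42x54 mm: one bay of the same V-groove, slot and fins as the dock's (bottom edge 10 mm above the counter), without contacts. Origin and axes as the dock's.
- pager_a: Idle pager, on its rim in the return stand. Black disc, 80 mm diameter, 22 mm thick, 100-200 g, with one flat cut 6 mm deep in its rim (42 mm long, 34 mm from the centre) bearing brass strips. Origin: centre. Own z: the disc's axis; own x: from centre out, square to the flat. On its round rim in a groove its centre is 66.6, its top 106.6 mm above the counter. The flat starts within 97 deg of straight up.
- pager_b: Second idle pager, equal to pager_a, standing in the dock's right-hand bay, flat within 97 deg of straight up. Grooves and discs are slick (friction about 0.15), so a fingertip pressed on top of the rim with a few newtons and moved along it rolls the disc in its groove.
- pager_c: Third, equal pager, already home in the left-hand bay: leave it alone. Its axes as pager_a's.
- pager_a_flat (a point): Centre of pager_a's flat, 34 mm from its centre; axes of pager_a. When the flat comes on to a face of the groove the disc drops 6 mm square to that face (4.2 mm down, 4.2 mm sideways) and stays. Rolling the top of the rim AWAY from the robot brings the flat over the far side down to the contacts; the other way it catches on the near face first.
- pager_b_flat (a point): Centre of pager_b's flat, 34 mm from its centre; axes of pager_b. Let go with the flat within about 10 deg of home, a disc drops home by itself. A fingertip that pushes away from the robot should begin no more than 30 deg down the near side of the rim: from lower it wedges the disc against the far face instead of rolling it.
- pager_c_flat (a point): Centre of pager_c's flat; axes of pager_c.
- dock_mid_contact (a point): Centre of the brass contacts on the far face of the middle bay, 28.3 mm beyond the groove's bottom edge, 38.3 mm above the counter: where pager_a's flat centre belongs. Axes of the dock.
- dock_mid_home (a point): Where pager_a's centre lies when it is home in the middle bay: 4.2 mm beyond the groove's bottom edge, 62.3 mm above the counter. Axes of the dock.
- dock_right_contact (a point): As dock_mid_contact, in the right-hand bay, for pager_b.
- dock_right_home (a point): As dock_mid_home, in the right-hand bay, for pager_b.
- dock_left_contact (a point): As dock_mid_contact, in the left-hand bay, for pager_c.
- dock_left_home (a point): As dock_mid_home, in the left-hand bay, for pager_c.
- gel_bottle: Bystander: small flip-top gel bottle, 40 mm diameter, 99 mm high, loose; origin at the centre of its underside, z up.
- cups: Bystander: two stacked porcelain cups, 82 mm diameter, 89 mm high, loose; origin at the centre of the underside, z up.
- syrup_bottle: Bystander: tall syrup bottle, 68 mm diameter, 271 mm high, loose; origin at the centre of its underside, z up.
- pitcher: Bystander: metal milk pitcher, 72 x 113 x 104 mm, loose; origin at the centre of its underside, z up.
Not all that is in view belongs to the job. What is shaped like the pager_b but orange or purple is not meant.

How it is judged:
At the end, for the whole second after the job is handed in: All three pagers rest in the dock, pager_a in the middle bay, pager_b in the right-hand bay, pager_c still in the left-hand bay, each with the centre of its flat within 5 mm of the centre of that bay's contacts and its own centre within 4 mm of that bay's home point, at rest and released (distance between pager_a_flat and dock_mid_contact below 0.005 m and distance between pager_a and dock_mid_home below 0.004 m and distance between pager_b_flat and dock_right_contact below 0.005 m and distance between pager_b and dock_right_home below 0.004 m and distance between pager_c_flat and dock_left_contact below 0.005 m and distance between pager_c and dock_left_home below 0.004 m and linear speed of each of pager_a, pager_b, pager_c below 0.01 m/s); the robot touches nothing.
It fails at once if the pager that is charging is disturbed (its flat moves over 8 mm) (distance of pager_c_flat from where it was at the start of the episode above 0.008 m).
It fails at once if a bystander is shoved over 25 mm or tipped over 0.3 rad (distance of any of gel_bottle, cups, syrup_bottle, pitcher from where it was at the start of the episode above 0.025 m or angle between any of gel_bottle, cups, syrup_bottle, pitcher's own z axis and vertical above 0.3 rad).
It also fails if it takes over 64 s, if anything falls off the work surface, if the arm or the gripper's body presses on something with over 40 N, if the wrist force passes 120 N, or if a joint passes its speed limit or range.

ROBOT

A 6-joint arm with a two-finger parallel gripper is mounted at the origin on a cart in front of the work surface, level with it; the furniture and walls round the work are solid. World frame = base frame: x ahead of the robot, y to its left, z up, the work surface at z = 0. Lengths are in m, angles in rad, forces in N, time in s.
With the tool pointing down it reaches from about 0.225 to 0.875 m from the base axis. Payload 3.4 kg.
Tool frame: the origin (TCP) lies between the finger pads; the fingertips stand 11 mm ahead of it and the grasp point (between the pads) lies 8 mm behind it (tips_ahead is the distance from the TCP to the fingertips, in m); z points along the fingers, x is the direction in which the jaws open and shut, and the axes are right-handed (so a half turn about z gives the same grasp; the last joint's range is limited). The gripper opens to 85 mm and grips with 20 to 120 N. Pads are 22 mm wide; open, the fingers measure 114 mm over their backs; the gripper's body (76 mm by 85 mm) begins 54 mm behind the grasp point. The pads swing forward as they close: fully open they stand 13 mm farther back than shut.
Start: joints at [1.215, 0.276, 1.505, -0, 1.361, -0.121], TCP at [0.134, 0.559, 0.242] pointing down, gripper open.
Joint ranges: [-2.89, 2.89], [-0.75, 2.08], [0.22, 2.7], [-1.18, 4.32], [0.11, 2.71], [-2.7, 2.7]. Speed limits (rad/s): [2.57, 2.57, 3.14, 3.14, 3.14, 3.14].

INTERFACE

Orientations are given as a unit quaternion [w, x, y, z].
In Python, from rig import get_state, get_image, sign_off, masks_of, tips_ahead gives the robot as it stands.
- The arm moves only by the tool play_rows, never from a script. Its argument "series" is a list of rows, each an object of numbers: "fingers": the closure, from -1 (fully open) to 1 (shut); "dx", "dy", "dz": the shift along the world's x, y, z in mm; "turn": the turn about the world's z in rad. A call has 1 to 20 rows; each row shifts and turns the pose as measured when the row begins; what a row does not reach is not made up. A row lasts 1/12 s, in which the tool goes at most 41.7 mm and 7.16 degrees, less where a joint would pass 70% of its speed; a pose out of reach is approached as far as the arm can. A call with a gripper value outside its range is refused whole. The fingers move at their own pace and stop on an object; "squeeze" is the grip in N (left out, the last holds). Time passes only in rows, so rows that do not move let the fingers close. It gives the time, the measured TCP pose, the force and the opening at its end, in the units of the state.
- get_state(): the state, without advancing time (a new reading comes with each control period).
- get_image(name): name is "scene" or "top" or "wrist"; returns a dict with "pixels" (480x640x3 uint8, red, green, blue), "vfov" (degrees; the focal length in pixels is half the picture's height over the tangent of half this angle, whatever the lens; pixels are square), "cx", "cy" (the principal point, pixels), "rvec" (rotation vector, rad) and "tvec" (3), from world to camera coordinates, as OpenCV has them; the wrist camera has in their place "hand_eye" (4x4, takes a point from camera to tool coordinates, whose origin is the TCP and whose axes are the tool frame's). Camera axes: x right, y down, z forward; pixel columns grow to the right and rows downward; lengths in m; the calibration is good to about 2 mm. A picture is of the moment at which its call begins: read the wrist's pose just before it. There is no depth.
- sign_off(): hands the job in, once; it reports no verdict.
Trained networks look in a picture, given as the dict that the camera call returned (one of the last four; its "shot" number tells which), for a name from the list of things; names that differ only in an ending like _2 or _b are one class to them, and where a whole thing is asked for, a point or a joint stands for the part that bears it (a point fixed in the world has none). Each returns a list of dicts, best first, with "p" (0 to 1); they miss things now and then, are a little off and sometimes report something else, mostly with a low value. They report only what shows in the picture. A call takes as long as a camera call. They do not tell look-alikes from the thing itself.
- masks_of(picture, label): "region" (480x640 bool, what is visible of it) and "xy" ([column, row] in pixels, amid what is visible of it).
The state is a dict: "clock": time; "qpos": joint angles; "qd": joint speeds; "effort": joint torques, N m; "position": TCP position; "ee_rot": TCP orientation; "contact_force": force on the tool from outside, world axes, zero at the start; "moment": the same for the moment, N m; "width": finger opening in m.
Only numpy, scipy, OpenCV 4.12 (cv2) and the standard library are available. Lean on these libraries where they do the work, as an engineer would, in place of code of your own. Each camera call takes 0.05 s, during which the arm holds its last target. There are 200 camera calls.

## Working session

There is one attempt and no reset: what is moved stays moved. The work goes in short steps, Python scripts to look and compute and a tool call to move; the robot and the scene stay as the last step left them, time stands still between calls to the robot, and variables do not carry over. Pictures are saved under pics/ and viewed, about 8 in all and at most 12, crops included, and the job is handed in when it is done.

Besides the shell and the picture viewer there is one more tool, called after "Request:" as name(argument=value, ...), one argument or row to a line, values as JSON. play_rows: Moves the arm, as the interface text tells. Its arguments: {"type":"object","properties":{"series":{"type":"array"},"squeeze":{"type":"number"}},"required":["series"]}

```bash
mkdir -p pics; cat > h.py <<'E'
import numpy as np, cv2
from rig import *
def save(im,fn): cv2.imwrite('pics/'+fn,im['pixels'][:,:,::-1])
def cam(im):
    f=240/np.tan(np.radians(im['vfov'])/2); K=np.array([[f,0,im['cx']],[0,f,im['cy']],[0,0,1.]])
    R=cv2.Rodrigues(np.array(im['rvec'],float))[0]; t=np.array(im['tvec'],float).reshape(3)
    return K,R,t
def proj(im,P):
    K,R,t=cam(im); q=(np.atleast_2d(P)@R.T+t)@K.T; return q[:,:2]/q[:,2:]
def onz(im,px,z):
    K,R,t=cam(im); d=R.T@np.linalg.inv(K)@np.array([px[0],px[1],1.]); c=-R.T@t
    return c+d*(z-c[2])/d[2]
E
python3 - <<'E'
from h import *
s=get_state(); print(s)
for n in('scene','top'):
    im=get_image(n); save(im,n+'0.png'); print(n,im['vfov'],im['cx'],im['cy'],-cam(im)[1].T@cam(im)[2])
    for l in('dock','rack','pager_a','pager_a_flat','gel_bottle','cups','syrup_bottle','pitcher'):
        for m in masks_of(im,l):
            z={'dock':.054,'rack':.054}.get(l,.08)
            ys,xs=np.where(m['region'])
            print(l,round(m['p'],2),np.round(m['xy']),onz(im,m['xy'],z).round(3),len(xs),(xs.min(),xs.max(),ys.min(),ys.max()) if len(xs) else '')
E
```

```text
{'clock': 0.0, 'qpos': array([ 1.21499180e+00,  2.76551504e-01,  1.50616070e+00, -1.49159684e-05,
        1.36067723e+00, -1.21026723e-01]), 'qd': array([ 0.00037917, -0.00069424,  0.00036701,  0.00064276,  0.00028761,
       -0.00177109]), 'effort': array([-9.79957331e-04, -4.16763031e+01, -2.45806038e+01, -4.13791204e-04,
        1.09003804e-02, -2.63154959e-05]), 'position': array([0.13360339, 0.55872886, 0.2414535 ]), 'ee_rot': array([ 4.73493101e-04,  7.85055047e-01,  6.19425351e-01, -7.63521267e-04]), 'contact_force': array([ 0.75911212,  0.16828504, -0.12752805]), 'moment': array([0.01870947, 0.0145139 , 0.00315289]), 'width': 0.08559955844751563}
scene 55.72600820721477 319.6932868566674 233.79732218948203 [-0.06763882 -0.63090165  0.65221195]
dock 0.86 [254. 243.] [0.476 0.29  0.054] 1014 (np.int64(236), np.int64(283), np.int64(221), np.int64(262))
rack 0.75 [332. 298.] [ 0.477 -0.028  0.054] 977 (np.int64(310), np.int64(355), np.int64(282), np.int64(318))
pager_a 0.79 [331. 278.] [0.501 0.006 0.08 ] 677 (np.int64(316), np.int64(348), np.int64(266), np.int64(295))
pager_a 0.
[... 2279 characters left out ...]
p.int64(281), np.int64(309))
pager_a 0.69 [341. 178.] [0.796 0.12  0.08 ] 653 (np.int64(329), np.int64(355), np.int64(164), np.int64(193))
pager_a_flat 0.8 [382. 288.] [0.497 0.005 0.08 ] 283 (np.int64(378), np.int64(390), np.int64(273), np.int64(301))
gel_bottle 0.71 [321. 314.] [0.424 0.166 0.08 ] 144 (np.int64(314), np.int64(326), np.int64(309), np.int64(322))
cups 0.56 [325. 273.] [0.534 0.158 0.08 ] 741 (np.int64(309), np.int64(338), np.int64(259), np.int64(289))
syrup_bottle 0.85 [331. 219.] [0.682 0.145 0.08 ] 706 (np.int64(321), np.int64(349), np.int64(204), np.int64(235))
pitcher 0.75 [459. 316.] [ 0.428 -0.202  0.08 ] 744 (np.int64(443), np.int64(485), np.int64(302), np.int64(328))
```

```bash
python3 - <<'E'
import cv2,numpy as np
s=cv2.imread('pics/scene0.png');t=cv2.imread('pics/top0.png')
a=cv2.resize(s[195:325,220:365],None,fx=5.5,fy=4.6*5.5/4.6,interpolation=cv2.INTER_CUBIC)[:600,:800]
cv2.imwrite('pics/v1.png',cv2.resize(s[195:325,220:365],(669,600),interpolation=cv2.INTER_CUBIC))
b=cv2.resize(t[240:330,215:405],None,fx=4.2,fy=4.2,interpolation=cv2.INTER_CUBIC)
cv2.imwrite('pics/v2.png',b); print(b.shape)
E
```

```text
(378, 798, 3)
```

View pics/v1.png

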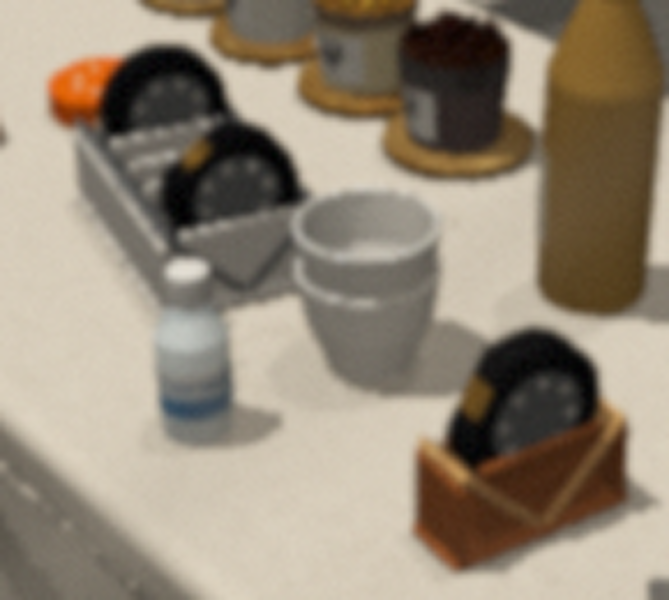

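View pics/v2.png

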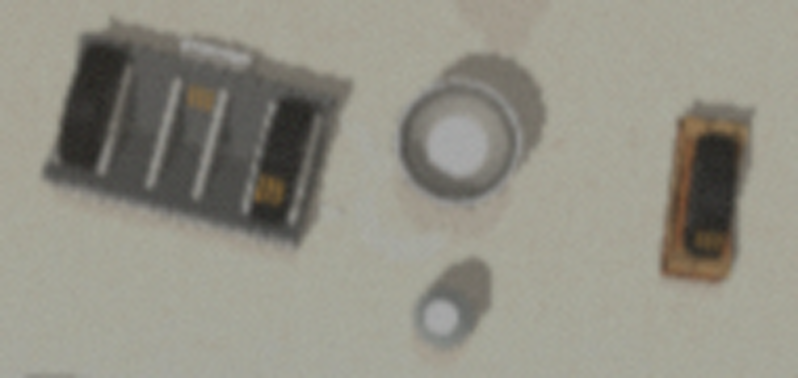

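The scene crop shows pager_b in the right bay with its flat on the near, upper side, at crop pixel (195,155). pager_a's flat is nearer the near side, at (475,398). The top crop shows the middle bay empty and the dock yawed about -0.26 rad. I'll move the wrist camera over the dock.

Request:
play_rows(
  series=[
    {"dz":40},
    {"dz":40},
    {"dx":30,"dy":-18,"dz":8},
    {"dx":30,"dy":-18},
    {"dx":30,"dy":-18},
    {"dx":30,"dy":-18},
    {"dx":30,"dy":-18},
    {"dx":30,"dy":-18},
    {"dx":30,"dy":-18},
    {"dx":30,"dy":-18},
    {"dx":30,"dy":-18},
    {"dx":30,"dy":-18},
    {"dx":30,"dy":-18},
    {"dx":10,"dy":-10},
    {"fingers":-0.2},
    {"fingers":-0.2},
  ],
)

```text
invalid input at $.series[0]: expected keys fingers, dx, dy, dz, turn
```

```bash
cat >> h.py <<'E'
from scipy.spatial.transform import Rotation as Ro
def wrist():
    s=get_state(); im=get_image('wrist'); H=np.array(im['hand_eye']); q=s['ee_rot']
    T=np.eye(4); T[:3,:3]=Ro.from_quat(np.r_[q[1:],q[0]]).as_matrix(); T[:3,3]=s['position']
    C=np.linalg.inv(T@H); im['rvec']=cv2.Rodrigues(C[:3,:3])[0].ravel(); im['tvec']=C[:3,3]
    return im
E
python3 - <<'E'
from h import *
import pickle
s=get_state(); print(s['clock'],s['position'],s['ee_rot'],s['width'],tips_ahead)
im=wrist(); print(np.array(im['hand_eye']).round(3),im['vfov'],im.get('shot'))
save(im,'w1.png'); pickle.dump(im,open('w1.pkl','wb'))
E
```

```text
0.9 [0.13379773 0.55926145 0.24235524] [-3.12076294e-05  7.85047152e-01  6.19436004e-01  7.58149129e-05] 0.08561397946865784 0.011
[[ 1.     0.    -0.     0.   ]
 [-0.     0.949  0.317 -0.081]
 [ 0.    -0.317  0.949 -0.132]
 [ 0.     0.     0.     1.   ]] 61.33761618834126 3
```

View pics/w1.png

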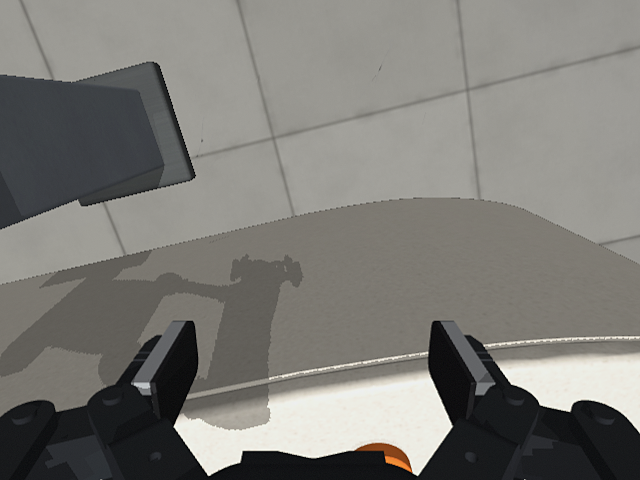

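The viewed frame shows only the table edge and the open fingers, because the move was refused: every row needs all five keys. Resending it.

Request:
play_rows(
  series=[
    {"fingers":0,"dx":0,"dy":0,"dz":40,"turn":0},
    {"fingers":0,"dx":0,"dy":0,"dz":40,"turn":0},
    {"fingers":0,"dx":30,"dy":-18,"dz":20,"turn":0},
    {"fingers":0,"dx":30,"dy":-18,"dz":0,"turn":0},
    {"fingers":0,"dx":30,"dy":-18,"dz":0,"turn":0},
    {"fingers":0,"dx":30,"dy":-18,"dz":0,"turn":0},
    {"fingers":0,"dx":30,"dy":-18,"dz":0,"turn":0},
    {"fingers":0,"dx":30,"dy":-18,"dz":0,"turn":0},
    {"fingers":0,"dx":30,"dy":-18,"dz":0,"turn":0},
    {"fingers":0,"dx":30,"dy":-18,"dz":0,"turn":0},
    {"fingers":0,"dx":30,"dy":-18,"dz":0,"turn":0},
    {"fingers":0,"dx":30,"dy":-18,"dz":0,"turn":0},
    {"fingers":0,"dx":0,"dy":0,"dz":0,"turn":0},
    {"fingers":0,"dx":0,"dy":0,"dz":0,"turn":0},
  ],
)

```text
clock: 2.12
position: [0.444, 0.3668, 0.3455]
ee_rot: [0.002, 0.783, 0.622, -0.0]
contact_force: [0.1, -0.7, -0.4]
width: 0.0428
```

```bash
python3 - <<'E'
from h import *
import pickle
s=get_state(); print(s['clock'],s['position'],s['ee_rot'],s['width'],s['qd'].round(3))
im=wrist()
save(im,'w2.png'); pickle.dump(im,open('w2.pkl','wb'))
E
```

```text
2.1167 [0.4439782  0.36678193 0.34549271] [ 1.72714245e-03  7.83164085e-01  6.21812698e-01 -4.40570737e-05] 0.04278535300725451 [-0.057  0.02  -0.014 -0.049 -0.024 -0.013]
```

View pics/w2.png

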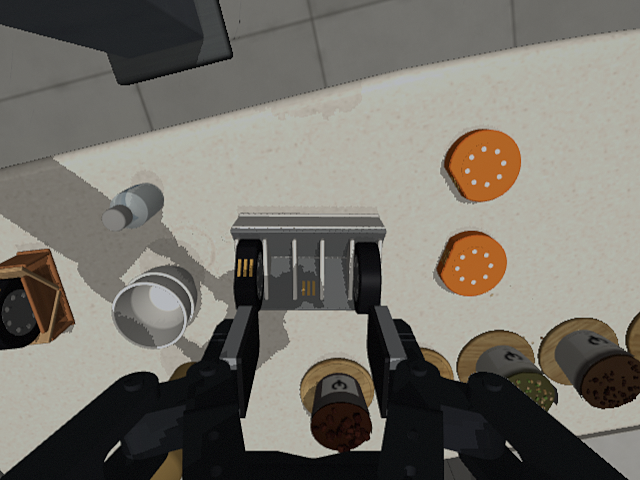

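The wrist picture shows the dock square-on: the middle-bay fins at columns 294 and 322, rows 240–308, contacts at (308,288), and pager_b's flat near the top of its rim at (245,267). Next I'll rectify onto the fin-top plane for an accurate dock pose.

```bash
cat >> h.py <<'E'
def rect(im,o,yaw,z,hx=.08,hz=.11,s=2500):
    "metric view at height z: columns along dock z (right), rows from far (top) to near; s px/m"
    ax=np.array([np.cos(yaw),np.sin(yaw),0]); az=np.array([np.sin(yaw),-np.cos(yaw),0]); o=np.array([o[0],o[1],z])
    c=[(-hx,-hz),(-hx,hz),(hx,hz),(hx,-hz)]
    src=proj(im,np.array([o+a*ax+b*az for a,b in c])).astype(np.float32)
    dst=np.array([((b+hz)*s,(hx-a)*s) for a,b in c],np.float32)
    return cv2.warpPerspective(im['pixels'],cv2.getPerspectiveTransform(src,dst),(int(2*hz*s),int(2*hx*s)),flags=cv2.INTER_CUBIC)
E
python3 - <<'E'
from h import *
import pickle
im=pickle.load(open('w2.pkl','rb'))
A,B=[onz(im,p,.054) for p in((294,240),(322,240))]; C=onz(im,(308,308),.054)
print(A,B,C, (A-B)[:2])
for l in ['pager_a']:
    for m in masks_of(im,l): print(l,m['p'],m['xy'],onz(im,m['xy'],.08).round(3))
d=(A-B); yaw=np.arctan2(d[0],-d[1]); print('yaw',yaw)
o=(0.523,0.343)
mid=(A+B)/2; ax=np.array([np.cos(yaw),np.sin(yaw),0]); o=mid+ax*.044; print(o)
r=rect(im,o,yaw,.054)
for v in np.arange(-.1,.11,.02):
    c=int((v+.11)*2500); r[:12,c]=(255,0,0); r[-12:,c]=(255,0,0)
for v in np.arange(-.06,.07,.02):
    c=int((.08-v)*2500); r[c,:12]=(255,0,0); r[c,-12:]=(255,0,0)
cv2.imwrite('pics/r1.png',r[:,:,::-1]); print(r.shape)
E
```

```text
[0.49563298 0.33323452 0.054     ] [0.50259113 0.36327199 0.054     ] [0.58039345 0.32903859 0.054     ] [-0.00695815 -0.03003748]
pager_a 0.92 [364.9, 278.4] [0.547 0.4   0.08 ]
pager_a 0.89 [249.0, 274.2] [0.514 0.281 0.08 ]
pager_a 0.75 [15.1, 314.8] [0.502 0.016 0.08 ]
pager_a 0.66 [470.7, 264.3] [0.556 0.511 0.08 ]
pager_a 0.56 [484.4, 163.2] [0.453 0.535 0.08 ]
yaw -0.22763384524653155
[0.54197699 0.33832364 0.054     ]
(400, 550, 3)
```

View pics/r1.png

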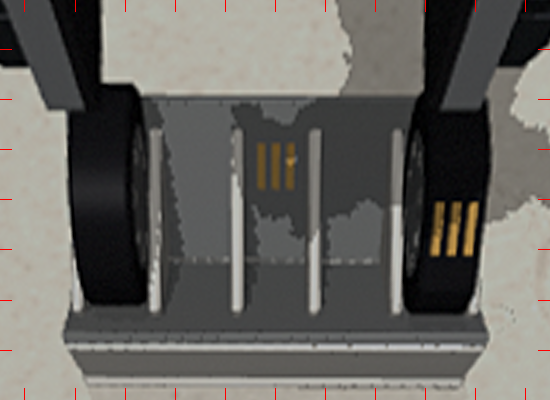

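The rectified view has the fins at columns 155, 238, 315 and 397 (spacing as in the model), the middle contacts at (276,166) and the groove's bottom line at row 262.

```bash
python3 - <<'E'
from h import *
import pickle
im=pickle.load(open('w2.pkl','rb'))
yaw=-0.22763; o=np.array([.541977,.338324]); s=2500
ax=np.array([np.cos(yaw),np.sin(yaw),0]); az=np.array([np.sin(yaw),-np.cos(yaw),0]); O=np.r_[o,0]
r=rect(im,o,yaw,.054).astype(float); g=r.mean(2)
gs=cv2.GaussianBlur(g,(5,9),0)
# fins: brightness-weighted centre per row
P=[]
for c0 in(155,237,315,397):
    cs=[]
    for row in range(150,300,5):
        w=gs[row,c0-10:c0+11]; w=np.clip(w-np.percentile(w,55),0,None); cs.append((w*np.arange(c0-10,c0+11)).sum()/w.sum())
    cs=np.array(cs); p=np.polyfit(np.arange(150,300,5),cs,1); P.append((np.median(cs),p[0])); 
print([(round((m/s-.11)*1e3,2),round(sl,4)) for m,sl in P])
def back(u,v,z):
    w=np.array([*(O+ (.08-v/s)*ax+(u/s-.11)*az)[:2],.054]); return onz(im,proj(im,w)[0],z)
def loc(w): d=w-O; return np.round([d@ax*1e3,d@az*1e3],2)
# contacts
R=r[130:210,245:308]; m=(R[:,:,0]-R[:,:,2]>45); ys,xs=np.where(m); print(m.sum(),xs.min()+245,xs.max()+245,ys.min()+130,ys.max()+130)
print('contact centre local',loc(back((xs.min()+xs.max())/2+245,(ys.min()+ys.max())/2+130,.0383)),'want 28.3,0')
for c in(200,275,355): 
    k=slice(c-12,c+12); row=252+np.argmax(g[252:272,k].mean(1)); print('groove',row,loc(back(c,row,.010)))
# pager_b brass and pager ends
R=r[180:280,420:490]; m=(R[:,:,0]-R[:,:,2]>60); ys,xs=np.where(m); print('b brass',xs.min()+420,xs.max()+420,ys.min()+180,ys.max()+180)
# top camera check of fins
t=get_image('top'); rt=rect(t,o,yaw,.054); pickle.dump(t,open('t1.pkl','wb'))
g2=cv2.cvtColor(rt,cv2.COLOR_RGB2GRAY).astype(float)
for c0 in(155,237,315,397):
    w=g2[150:300,c0-14:c0+15].mean(0); w=np.clip(w-np.percentile(w,50),0,None); print('top fin',((w*np.arange(c0-14,c0+15)).sum()/w.sum()/s-.11)*1e3)
# same camera: rack
for lab,I in(('w',im),('t',t)):
  for m in masks_of(I,'rack')+masks_of(I,'pager_a'):
    print(lab,m['p'],m['xy'],onz(I,m['xy'],.08).round(3))
E
```

```text
[(np.float64(-48.12), np.float64(0.0015)), (np.float64(-15.36), np.float64(0.0077)), (np.float64(15.68), np.float64(-0.0041)), (np.float64(48.6), np.float64(-0.0075))]
800 258 293 144 187
contact centre local [21.1   0.44] want 28.3,0
groove 253 [ -4.38 -32.46]
groove 253 [-4.38  0.66]
groove 260 [-7.47 35.98]
b brass 431 477 202 255
top fin -46.4101740124476
top fin -14.167712249593178
top fin 17.07368421052631
top fin 48.46731070927256
w 0.56 [44.0, 288.6] [0.48 0.06 0.08]
w 0.92 [364.9, 278.4] [0.547 0.4   0.08 ]
w 0.89 [249.0, 274.2] [0.514 0.281 0.08 ]
w 0.75 [15.1, 314.8] [0.502 0.016 0.08 ]
w 0.66 [470.7, 264.3] [0.556 0.511 0.08 ]
w 0.56 [484.4, 163.2] [0.453 0.535 0.08 ]
t 0.5 [380.6, 288.4] [0.496 0.009 0.08 ]
t 0.83 [385.2, 285.1] [ 0.505 -0.004  0.08 ]
t 0.83 [281.7, 279.7] [0.514 0.274 0.08 ]
t 0.72 [188.5, 252.7] [0.582 0.527 0.08 ]
t 0.65 [236.2, 267.0] [0.546 0.398 0.08 ]
t 0.64 [378.9, 291.0] [0.489 0.013 0.08 ]
t 0.63 [175.2, 285.5] [0.493 0.559 0.08 ]
t 0.61 [342.5, 176.7] [0.799 0.116 0.08 ]
t 0.32 [321.3, 316.2] [0.419 0.166 0.08 ]
```

Request:
play_rows(
  series=[
    {"fingers":1,"dx":20,"dy":-29,"dz":0,"turn":0},
    {"fingers":1,"dx":20,"dy":-29,"dz":0,"turn":0},
    {"fingers":1,"dx":17,"dy":-27,"dz":-20,"turn":0},
    {"fingers":1,"dx":0,"dy":0,"dz":-38,"turn":0},
    {"fingers":1,"dx":0,"dy":0,"dz":-38,"turn":0},
    {"fingers":1,"dx":0,"dy":0,"dz":-38,"turn":0},
    {"fingers":1,"dx":0,"dy":0,"dz":-38,"turn":0},
    {"fingers":1,"dx":0,"dy":0,"dz":-25,"turn":0},
    {"fingers":1,"dx":0,"dy":0,"dz":0,"turn":0},
    {"fingers":1,"dx":0,"dy":0,"dz":0,"turn":0},
  ],
)

```text
clock: 3.3
position: [0.4951, 0.2875, 0.148]
ee_rot: [0.003, 0.776, 0.63, 0.008]
contact_force: [0.5, -0.2, 0.8]
width: -0.0001
```

Request:
play_rows(
  series=[
    {"fingers":1,"dx":6,"dy":-6,"dz":-14,"turn":-0.02},
    {"fingers":1,"dx":0,"dy":0,"dz":-12,"turn":0},
    {"fingers":1,"dx":0,"dy":0,"dz":-7,"turn":0},
    {"fingers":1,"dx":0,"dy":0,"dz":-3,"turn":0},
    {"fingers":1,"dx":0,"dy":0,"dz":-3,"turn":0},
  ],
)

```text
clock: 3.72
position: [0.5059, 0.2863, 0.1176]
ee_rot: [0.005, 0.781, 0.624, 0.016]
contact_force: [-0.6, 0.3, 0.2]
width: 0.0
```

Request:
play_rows(
  series=[
    {"fingers":1,"dx":-3,"dy":-6,"dz":0,"turn":0},
    {"fingers":1,"dx":-2,"dy":-2,"dz":-3,"turn":0},
    {"fingers":1,"dx":0,"dy":0,"dz":-3,"turn":0},
    {"fingers":1,"dx":0,"dy":0,"dz":-3,"turn":0},
    {"fingers":1,"dx":0,"dy":0,"dz":-3,"turn":0},
  ],
)

```text
clock: 4.13
position: [0.5019, 0.2796, 0.1118]
ee_rot: [0.006, 0.781, 0.624, 0.02]
contact_force: [-8.4, 0.6, 27.7]
width: -0.0002
```

Request:
play_rows(
  series=[
    {"fingers":1,"dx":3.9,"dy":-0.9,"dz":-0.3,"turn":0},
    {"fingers":1,"dx":3.9,"dy":-0.9,"dz":-0.5,"turn":0},
    {"fingers":1,"dx":3.9,"dy":-0.9,"dz":-0.5,"turn":0},
  ],
)

```text
clock: 4.38
position: [0.5125, 0.2777, 0.1135]
ee_rot: [0.005, 0.781, 0.624, 0.021]
contact_force: [-0.6, 0.3, 3.4]
width: -0.0001
```

```bash
cat >> h.py <<'E'
O=np.array([.5348,.3395]); YAW=-.2276; AX=np.array([np.cos(YAW),np.sin(YAW)]); AZ=np.array([np.sin(YAW),-np.cos(YAW)])
def st():
    s=get_state(); d=s['position'][:2]-O
    m=Ro.from_quat(np.r_[s['ee_rot'][1:],s['ee_rot'][0]]).as_matrix()
    print('t',round(s['clock'],2),'local x %.1f z %.1f tipz %.1f'%(d@AX*1e3,d@AZ*1e3,s['position'][2]*1e3-11),'F',s['contact_force'].round(1),'tilt',m[:2,2].round(3),'jaw',round(float(np.arctan2(m[1,0],m[0,0])),3),'w',round(s['width'],4))
def brass(im,box,hw=None):
    "brass pixels centroid in box (c0,c1,r0,r1)"
    c0,c1,r0,r1=box; R=im['pixels'][r0:r1,c0:c1].astype(int); m=(R[:,:,0]-R[:,:,2]>45)&(R[:,:,0]>R[:,:,1]+15)
    ys,xs=np.where(m); return len(xs),((xs.min()+xs.max())/2+c0,(ys.min()+ys.max())/2+r0) if len(xs) else None
def flat_angle(im,px,bay,z0=66.6,c0=0.):
    "angle from up (far +) at which flat centre in bay projects nearest px"
    th=np.radians(np.arange(-110,150,1)); P=[[*(O+AX*(c0+34*np.sin(t))/1e3+AZ*bay),(z0+34*np.cos(t))/1e3] for t in th]
    d=np.hypot(*(proj(im,np.array(P))-px).T); k=np.argsort(d)[:1]; return np.degrees(th[k]).round(),d[k].round(1)
E
python3 - <<'E'
from h import *
import pickle
st()
im=get_image('scene'); save(im,'s1.png')
ctr=proj(im,np.array([*(O+AZ*.064),.09]))[0]; print(ctr)
c,r=ctr.astype(int); n,p=brass(im,(c-22,c+22,r-22,r+22)); print(n,p, flat_angle(im,p,.075) if p else '')
im=pickle.load(open('w2.pkl','rb')); n,p=brass(im,(230,262,240,300)); print(n,p,flat_angle(im,p,.064))
E
```

```text
t 4.38 local x -7.7 z 65.2 tipz 102.5 F [-0.6  0.3  3.4] tilt [0.04  0.019] jaw 1.348 w -0.0001
[269.3279893 227.835136 ]
105 (np.float64(276.0), np.float64(216.5)) (array([20.]), array([9.4]))
168 (np.float64(244.5), np.float64(267.5)) (array([-37.]), array([0.2]))
```

Request:
play_rows(
  series=[
    {"fingers":1,"dx":5.0,"dy":-1.2,"dz":-0.6,"turn":0},
    {"fingers":1,"dx":5.0,"dy":-1.2,"dz":-0.6,"turn":0},
    {"fingers":1,"dx":5.0,"dy":-1.2,"dz":-0.6,"turn":0},
    {"fingers":1,"dx":5.0,"dy":-1.2,"dz":-0.6,"turn":0},
  ],
)

```text
clock: 4.77
position: [0.5355, 0.2725, 0.1106]
ee_rot: [0.005, 0.781, 0.624, 0.022]
contact_force: [-0.2, -0.2, 0.7]
width: 0.0001
```

```bash
python3 - <<'E'
from h import *
st()
im=get_image('top'); save(im,'t2.png')
c,r=proj(im,np.array([*(O+AZ*.064),.09]))[0].astype(int); R=cv2.resize(im['pixels'][r-40:r+40,c-50:c+50],None,fx=5,fy=5)
im2=get_image('scene');c,r=proj(im2,np.array([*(O+AZ*.064),.09]))[0].astype(int); R2=cv2.resize(im2['pixels'][r-40:r+40,c-30:c+30],None,fx=5,fy=5)
cv2.imwrite('pics/v5.png',np.hstack([R,R2])[:,:,::-1])
E
```

```text
t 4.77 local x 15.8 z 65.1 tipz 99.6 F [-0.2 -0.2  0.7] tilt [0.041 0.019] jaw 1.348 w 0.0001
```

View pics/v5.png

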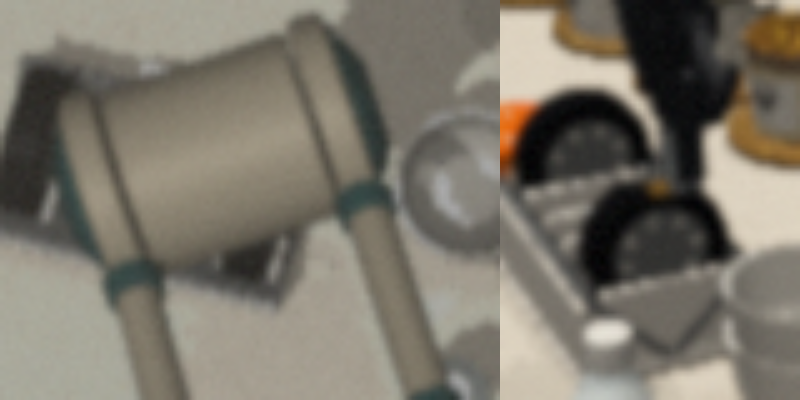

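The view shows pager_b's brass strips right beside the tip at the top of its rim, so it has rolled about 37° without trouble. Carrying on over the far side.

Request:
play_rows(
  series=[
    {"fingers":1,"dx":0,"dy":0,"dz":-1.2,"turn":0},
    {"fingers":1,"dx":5.0,"dy":-1.2,"dz":-1.0,"turn":0},
    {"fingers":1,"dx":5.0,"dy":-1.2,"dz":-1.0,"turn":0},
    {"fingers":1,"dx":5.0,"dy":-1.2,"dz":-1.2,"turn":0},
  ],
)

```text
clock: 5.2
position: [0.5519, 0.2686, 0.1062]
ee_rot: [0.006, 0.781, 0.624, 0.022]
contact_force: [-0.9, 0.2, 0.4]
width: 0.0002
```

Request:
play_rows(
  series=[
    {"fingers":1,"dx":4.5,"dy":-1.0,"dz":-2.0,"turn":0},
    {"fingers":1,"dx":4.5,"dy":-1.0,"dz":-2.0,"turn":0},
  ],
)

```text
clock: 5.37
position: [0.5614, 0.2662, 0.1011]
ee_rot: [0.005, 0.781, 0.624, 0.022]
contact_force: [-0.5, -1.2, 0.4]
width: 0.0003
```

```bash
python3 - <<'E'
from h import *
st()
E
```

```text
t 5.37 local x 42.4 z 65.4 tipz 90.1 F [-0.5 -1.2  0.4] tilt [0.041 0.019] jaw 1.348 w 0.0003
```

Request:
play_rows(
  series=[
    {"fingers":1,"dx":2,"dy":0,"dz":30,"turn":0},
    {"fingers":1,"dx":-15,"dy":3,"dz":10,"turn":0},
    {"fingers":1,"dx":-28,"dy":7,"dz":0,"turn":0},
    {"fingers":1,"dx":-28,"dy":7,"dz":0,"turn":0},
    {"fingers":1,"dx":0,"dy":0,"dz":0,"turn":0},
  ],
)

```text
clock: 5.78
position: [0.4906, 0.2818, 0.1382]
ee_rot: [0.004, 0.783, 0.622, 0.019]
contact_force: [-0.6, -0.6, 0.2]
width: -0.0001
```

```bash
python3 - <<'E'
from h import *
st()
im2=get_image('scene');c,r=proj(im2,np.array([*(O+AZ*.064),.09]))[0].astype(int); R2=cv2.resize(im2['pixels'][r-25:r+30,c-28:c+28],None,fx=8,fy=8,interpolation=cv2.INTER_CUBIC)
cv2.imwrite('pics/v6.png',R2[:,:,::-1])
E
```

```text
t 5.78 local x -30.1 z 66.2 tipz 127.2 F [-0.6 -0.6  0.2] tilt [0.035 0.017] jaw 1.343 w -0.0001
```

View pics/v6.png

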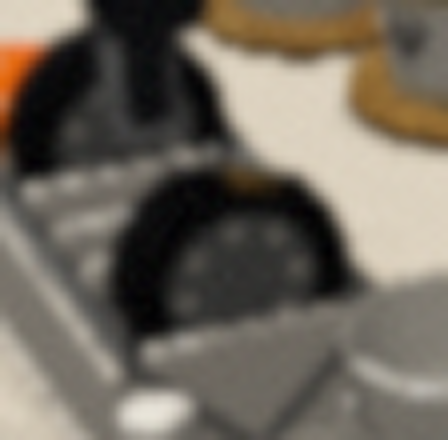

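The crop shows pager_b's brass at the top of its rim, crop (252,180), just past vertical. The last part of the stroke lost contact, so I'll make the next one press harder.

Request:
play_rows(
  series=[
    {"fingers":1,"dx":2,"dy":2,"dz":-18,"turn":0},
    {"fingers":1,"dx":0,"dy":0,"dz":-5,"turn":0},
    {"fingers":1,"dx":0,"dy":0,"dz":-3,"turn":0},
    {"fingers":1,"dx":0,"dy":0,"dz":-1.5,"turn":0},
  ],
)

```text
clock: 6.17
position: [0.496, 0.2848, 0.1127]
ee_rot: [0.006, 0.782, 0.622, 0.023]
contact_force: [-7.2, 1.5, 19.2]
width: -0.0001
```

```bash
cat >> h.py <<'E'
def ang(bay,half=20):
    im=get_image('scene'); c,r=proj(im,np.array([*(O+AZ*bay),.09]))[0].astype(int)
    R=im['pixels'][r-half:r+half,c-half:c+half].astype(int); m=(R[:,:,0]-R[:,:,2]>35)&(R[:,:,0]<170)
    n,L,S,C=cv2.connectedComponentsWithStats(m.astype(np.uint8))
    for k in range(1,n):
        if S[k,4]>=6:
            p=C[k]+[c-half,r-half]; print('brass',S[k,4],p.round(1),flat_angle(im,p,bay))
E
python3 - <<'E'
from h import *
st(); ang(.064)
E
```

```text
t 6.17 local x -25.5 z 62.0 tipz 101.7 F [-7.2  1.5 19.2] tilt [0.042 0.019] jaw 1.344 w -0.0001
brass 76 [282.9 210.3] (array([36.]), array([16.1]))
```

Request:
play_rows(
  series=[
    {"fingers":1,"dx":4.0,"dy":-0.9,"dz":0.3,"turn":0},
    {"fingers":1,"dx":4.0,"dy":-0.9,"dz":-0.2,"turn":0},
    {"fingers":1,"dx":4.0,"dy":-0.9,"dz":-0.6,"turn":0},
  ],
)

```text
clock: 6.47
position: [0.5058, 0.283, 0.1159]
ee_rot: [0.003, 0.783, 0.622, 0.021]
contact_force: [-3.7, -1.0, 9.4]
width: -0.0001
```

Request:
play_rows(
  series=[
    {"fingers":1,"dx":4.0,"dy":-0.9,"dz":-0.9,"turn":0},
    {"fingers":1,"dx":4.0,"dy":-0.9,"dz":-0.9,"turn":0},
    {"fingers":1,"dx":4.0,"dy":-0.9,"dz":-0.9,"turn":0},
  ],
)

```text
clock: 6.72
position: [0.5193, 0.2807, 0.1173]
ee_rot: [0.003, 0.783, 0.621, 0.023]
contact_force: [-2.0, -0.1, 3.8]
width: 0.0001
```

```bash
python3 - <<'E'
from h import *
st(); 
im2=get_image('scene');c,r=proj(im2,np.array([*(O+AZ*.064),.09]))[0].astype(int); R2=cv2.resize(im2['pixels'][r-25:r+30,c-28:c+28],None,fx=8,fy=8,interpolation=cv2.INTER_CUBIC)
cv2.imwrite('pics/v7.png',R2[:,:,::-1])
E
```

```text
t 6.72 local x -1.9 z 60.8 tipz 106.3 F [-2.  -0.1  3.8] tilt [0.039 0.024] jaw 1.342 w 0.0001
```

Request:
play_rows(
  series=[
    {"fingers":1,"dx":4.0,"dy":-1.6,"dz":-1.0,"turn":0},
    {"fingers":1,"dx":4.0,"dy":-1.6,"dz":-1.0,"turn":0},
    {"fingers":1,"dx":4.0,"dy":-1.6,"dz":-1.0,"turn":0},
    {"fingers":1,"dx":4.0,"dy":-1.6,"dz":-1.0,"turn":0},
  ],
)

```text
clock: 7.1
position: [0.5391, 0.274, 0.1157]
ee_rot: [0.003, 0.784, 0.621, 0.025]
contact_force: [0.0, 0.3, 0.3]
width: 0.0002
```

Request:
play_rows(
  series=[
    {"fingers":1,"dx":4.0,"dy":-1.2,"dz":-1.5,"turn":0},
    {"fingers":1,"dx":4.0,"dy":-1.2,"dz":-2.0,"turn":0},
    {"fingers":1,"dx":4.0,"dy":-1.2,"dz":-2.5,"turn":0},
  ],
)

```text
clock: 7.35
position: [0.5524, 0.2695, 0.1082]
ee_rot: [0.003, 0.784, 0.621, 0.025]
contact_force: [0.3, -0.2, -0.7]
width: -0.0
```

```bash
python3 - <<'E'
from h import *
st(); 
im2=get_image('scene');c,r=proj(im2,np.array([*(O+AZ*.064),.09]))[0].astype(int); R3=cv2.resize(im2['pixels'][r-25:r+30,c-28:c+22],None,fx=8,fy=8,interpolation=cv2.INTER_CUBIC)
R2=cv2.imread('pics/v7.png')[:,:400,::-1]
cv2.imwrite('pics/v8.png',np.hstack([R2,R3])[:,:,::-1])
E
```

```text
t 7.35 local x 32.9 z 64.2 tipz 97.2 F [ 0.3 -0.2 -0.7] tilt [0.043 0.025] jaw 1.34 w -0.0
```

View pics/v8.png

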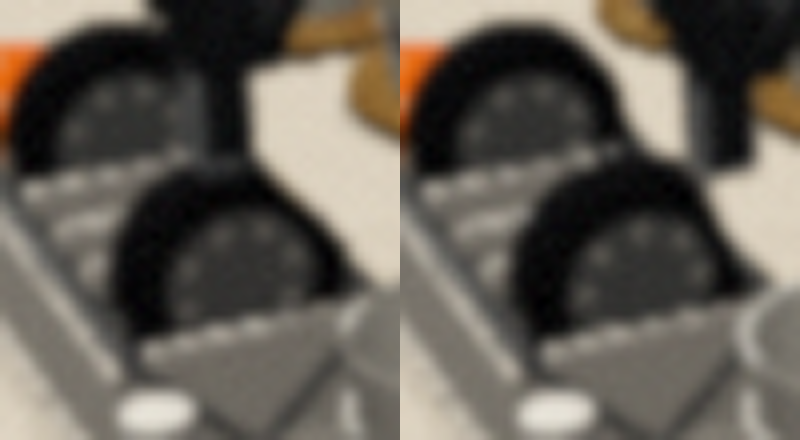

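The two crops show pager_b's flat at about +45° mid-stroke and about +75° now, facing away from the robot. I need one more stroke of about 60°.

Request:
play_rows(
  series=[
    {"fingers":1,"dx":3,"dy":0,"dz":25,"turn":0},
    {"fingers":1,"dx":-18,"dy":4,"dz":5,"turn":0},
    {"fingers":1,"dx":-25,"dy":6,"dz":0,"turn":0},
    {"fingers":1,"dx":-17,"dy":4,"dz":0,"turn":0},
    {"fingers":1,"dx":0,"dy":0,"dz":-10,"turn":0},
    {"fingers":1,"dx":0,"dy":0,"dz":0,"turn":0},
  ],
)

```text
clock: 7.9
position: [0.4954, 0.2821, 0.1245]
ee_rot: [0.003, 0.785, 0.619, 0.022]
contact_force: [-0.8, 0.3, -0.4]
width: -0.0001
```

```bash
python3 - <<'E'
from h import *
st()
E
```

```text
t 7.9 local x -25.5 z 64.8 tipz 113.5 F [-0.8  0.3 -0.4] tilt [0.039 0.023] jaw 1.337 w -0.0001
```

Request:
play_rows(
  series=[
    {"fingers":1,"dx":0,"dy":0,"dz":-7,"turn":0},
    {"fingers":1,"dx":0,"dy":0,"dz":-3,"turn":0},
    {"fingers":1,"dx":0,"dy":0,"dz":-2,"turn":0},
    {"fingers":1,"dx":4.0,"dy":-1.3,"dz":0.2,"turn":0},
    {"fingers":1,"dx":4.0,"dy":-1.3,"dz":-0.3,"turn":0},
    {"fingers":1,"dx":4.0,"dy":-1.3,"dz":-0.8,"turn":0},
  ],
)

```text
clock: 8.4
position: [0.5062, 0.281, 0.1162]
ee_rot: [-0.002, 0.786, 0.618, 0.022]
contact_force: [-4.8, 0.8, 13.0]
width: -0.0003
```

Request:
play_rows(
  series=[
    {"fingers":1,"dx":4.0,"dy":-1.3,"dz":-1.2,"turn":0},
    {"fingers":1,"dx":4.0,"dy":-1.3,"dz":-1.2,"turn":0},
    {"fingers":1,"dx":4.0,"dy":-1.3,"dz":-1.2,"turn":0},
  ],
)

```text
clock: 8.65
position: [0.5206, 0.2778, 0.1172]
ee_rot: [-0.002, 0.786, 0.617, 0.024]
contact_force: [-1.5, -1.0, 5.2]
width: -0.0
```

Request:
play_rows(
  series=[
    {"fingers":1,"dx":4.0,"dy":-1.3,"dz":-1.4,"turn":0},
    {"fingers":1,"dx":4.0,"dy":-1.3,"dz":-1.4,"turn":0},
    {"fingers":1,"dx":4.0,"dy":-1.3,"dz":-1.4,"turn":0},
  ],
)

```text
clock: 8.9
position: [0.5373, 0.2734, 0.1142]
ee_rot: [-0.001, 0.787, 0.617, 0.026]
contact_force: [0.9, 0.5, -0.1]
width: 0.0002
```

```bash
python3 - <<'E'
from h import *
st()
E
```

```text
t 8.9 local x 17.3 z 63.9 tipz 103.2 F [ 0.9  0.5 -0.1] tilt [0.039 0.034] jaw 1.331 w 0.0002
```

Request:
play_rows(
  series=[
    {"fingers":1,"dx":0,"dy":0,"dz":35,"turn":0},
    {"fingers":1,"dx":0,"dy":0,"dz":41,"turn":0},
    {"fingers":1,"dx":0,"dy":0,"dz":41,"turn":0},
    {"fingers":0,"dx":-5,"dy":-30,"dz":41,"turn":0},
    {"fingers":0,"dx":-8,"dy":-38,"dz":25,"turn":0},
    {"fingers":0,"dx":-15,"dy":-38,"dz":0,"turn":0},
    {"fingers":0,"dx":-18,"dy":-38,"dz":0,"turn":0.05},
    {"fingers":0,"dx":-18,"dy":-38,"dz":0,"turn":0.05},
    {"fingers":0,"dx":-18,"dy":-38,"dz":0,"turn":0.03},
    {"fingers":0,"dx":-10,"dy":-20,"dz":0,"turn":0},
    {"fingers":0,"dx":0,"dy":0,"dz":0,"turn":0},
  ],
)

```text
clock: 9.82
position: [0.4492, 0.032, 0.2862]
ee_rot: [-0.002, 0.743, 0.669, 0.021]
contact_force: [-0.1, 1.1, -0.3]
width: 0.0424
```

```bash
python3 - <<'E'
from h import *
import pickle
st(); print(get_state()['position'])
im=wrist(); pickle.dump(im,open('w3.pkl','wb'))
a=rect(im,(.500,.003),-.1,.054,.07,.08)
im2=get_image('scene');c,r=proj(im2,np.array([*(O+AZ*.064),.09]))[0].astype(int); R=cv2.resize(im2['pixels'][r-22:r+22,c-22:c+22],(350,350),interpolation=cv2.INTER_CUBIC)
for v in np.arange(-.06,.07,.02):
    c=int((v+.08)*2500); a[:12,c]=(255,0,0)
    c=int((.07-v)*2500); a[c,:12]=(255,0,0)
print(a.shape); cv2.imwrite('pics/v9.png',np.hstack([a,R])[:,:,::-1])
E
```

```text
t 9.82 local x -14.0 z 318.9 tipz 275.2 F [-0.1  1.1 -0.3] tilt [0.028 0.03 ] jaw 1.468 w 0.0424
[0.44923476 0.03198857 0.28619061]
(350, 400, 3)
```

View pics/v9.png

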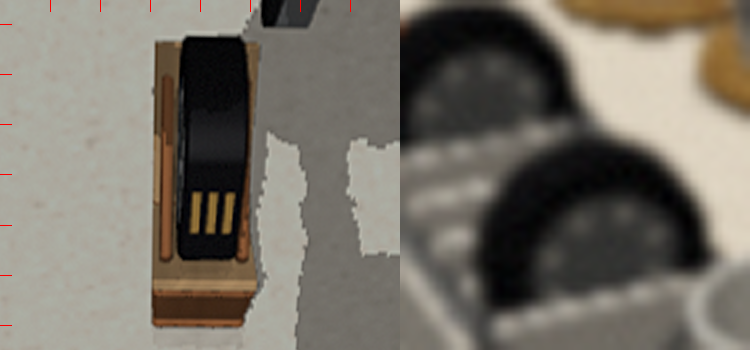

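The rack view has its fins at columns 167 and 243 and pager_a's brass at (212,212), which is about 61° down the near side. In the right-hand crop pager_b looks lower, with its flat no longer showing. Next, grasp pager_a.

Request:
play_rows(
  series=[
    {"fingers":0,"dx":28,"dy":-16,"dz":-10,"turn":0},
    {"fingers":0,"dx":28,"dy":-15,"dz":-30,"turn":0},
    {"fingers":0,"dx":0,"dy":0,"dz":-38,"turn":0},
    {"fingers":0,"dx":0,"dy":0,"dz":-38,"turn":0},
    {"fingers":0,"dx":0,"dy":0,"dz":-20,"turn":0},
    {"fingers":0,"dx":0,"dy":0,"dz":0,"turn":0},
  ],
)

```text
clock: 10.42
position: [0.5181, 0.0086, 0.1463]
ee_rot: [0.0, 0.74, 0.672, 0.028]
contact_force: [-0.2, 0.7, 0.4]
width: 0.0427
```

Request:
play_rows(
  series=[
    {"fingers":0,"dx":-12,"dy":-8,"dz":0,"turn":0},
    {"fingers":0,"dx":0,"dy":0,"dz":0,"turn":0},
    {"fingers":0,"dx":0,"dy":0,"dz":0,"turn":0},
  ],
)

```text
clock: 10.67
position: [0.5086, 0.0038, 0.1449]
ee_rot: [-0.002, 0.739, 0.673, 0.028]
contact_force: [1.4, 0.8, 0.2]
width: 0.0429
```

Request:
play_rows(
  series=[
    {"fingers":0,"dx":-4,"dy":-4,"dz":-30,"turn":0},
    {"fingers":0,"dx":0,"dy":0,"dz":-25,"turn":0},
    {"fingers":0,"dx":-2,"dy":-2,"dz":-10,"turn":0},
    {"fingers":0,"dx":0,"dy":0,"dz":-2,"turn":0},
    {"fingers":0,"dx":0,"dy":0,"dz":0,"turn":0},
  ],
)

```text
clock: 11.08
position: [0.5135, 0.0004, 0.0833]
ee_rot: [0.006, 0.738, 0.674, 0.036]
contact_force: [-0.3, 0.4, 0.1]
width: 0.0425
```

Request:
play_rows(
  series=[
    {"fingers":0,"dx":-8,"dy":0,"dz":-5,"turn":0},
    {"fingers":0,"dx":0,"dy":0,"dz":-2,"turn":0},
    {"fingers":0,"dx":0,"dy":0,"dz":0,"turn":0},
  ],
)

```text
clock: 11.33
position: [0.5086, 0.001, 0.0791]
ee_rot: [0.008, 0.738, 0.674, 0.038]
contact_force: [0.4, -0.2, -0.1]
width: 0.0429
```

```bash
python3 - <<'E'
from h import *
st();print(get_state()['position'])
E
```

```text
t 11.33 local x 50.9 z 335.6 tipz 68.1 F [ 0.4 -0.2 -0.1] tilt [0.068 0.039] jaw 1.482 w 0.0429
[0.50863076 0.00103609 0.07905345]
```

Request:
play_rows(
  series=[
    {"fingers":1,"dx":0,"dy":0,"dz":0,"turn":0},
    {"fingers":1,"dx":0,"dy":0,"dz":0,"turn":0},
    {"fingers":1,"dx":0,"dy":0,"dz":0,"turn":0},
    {"fingers":1,"dx":0,"dy":0,"dz":0,"turn":0},
    {"fingers":1,"dx":0,"dy":0,"dz":0,"turn":0},
  ],
  squeeze=40,
)

```text
clock: 11.75
position: [0.5095, -0.0001, 0.0809]
ee_rot: [0.011, 0.737, 0.674, 0.039]
contact_force: [-0.7, 0.0, -1.3]
width: 0.0217
```

```bash
python3 - <<'E'
from h import *
st();print(get_state()['position'])
E
```

```text
t 11.75 local x 52.0 z 336.5 tipz 69.9 F [-0.7  0.  -1.3] tilt [0.071 0.037] jaw 1.483 w 0.0217
[ 5.09483847e-01 -8.99623122e-05  8.09122823e-02]
```

Request:
play_rows(
  series=[
    {"fingers":1,"dx":0,"dy":0,"dz":10,"turn":0},
    {"fingers":1,"dx":0,"dy":0,"dz":25,"turn":0},
    {"fingers":1,"dx":0,"dy":0,"dz":35,"turn":0},
    {"fingers":1,"dx":0,"dy":0,"dz":38,"turn":0},
    {"fingers":1,"dx":0,"dy":0,"dz":38,"turn":0},
    {"fingers":1,"dx":0,"dy":20,"dz":20,"turn":0},
    {"fingers":1,"dx":0,"dy":35,"dz":0,"turn":-0.02},
    {"fingers":1,"dx":3,"dy":35,"dz":0,"turn":-0.02},
    {"fingers":1,"dx":4,"dy":35,"dz":0,"turn":-0.02},
    {"fingers":1,"dx":4,"dy":35,"dz":0,"turn":-0.02},
    {"fingers":1,"dx":4,"dy":35,"dz":0,"turn":-0.02},
    {"fingers":1,"dx":4,"dy":35,"dz":0,"turn":-0.02},
    {"fingers":1,"dx":4,"dy":35,"dz":0,"turn":-0.02},
    {"fingers":1,"dx":4,"dy":30,"dz":0,"turn":0},
    {"fingers":1,"dx":0,"dy":0,"dz":0,"turn":0},
    {"fingers":1,"dx":0,"dy":0,"dz":0,"turn":0},
  ],
)

```text
clock: 13.08
position: [0.5306, 0.3136, 0.2535]
ee_rot: [0.006, 0.787, 0.615, 0.04]
contact_force: [0.3, 0.1, -1.3]
width: 0.0217
```

```bash
python3 - <<'E'
from h import *
st();print(get_state()['position'])
E
```

```text
t 13.08 local x 1.7 z 26.2 tipz 242.5 F [ 0.3  0.1 -1.3] tilt [0.072 0.04 ] jaw 1.329 w 0.0217
[0.53055235 0.3136083  0.25352094]
```

Request:
play_rows(
  series=[
    {"fingers":1,"dx":5,"dy":23,"dz":0,"turn":0.014},
    {"fingers":1,"dx":0,"dy":0,"dz":-20,"turn":0},
    {"fingers":1,"dx":0,"dy":0,"dz":-20,"turn":0},
    {"fingers":1,"dx":0,"dy":0,"dz":-20,"turn":0},
    {"fingers":1,"dx":0,"dy":0,"dz":-20,"turn":0},
    {"fingers":1,"dx":0,"dy":0,"dz":-15,"turn":0},
    {"fingers":1,"dx":0,"dy":0,"dz":0,"turn":0},
    {"fingers":1,"dx":0,"dy":0,"dz":0,"turn":0},
  ],
)

```text
clock: 13.75
position: [0.534, 0.3325, 0.1546]
ee_rot: [0.005, 0.784, 0.62, 0.039]
contact_force: [0.3, 0.5, -1.6]
width: 0.0213
```

```bash
python3 - <<'E'
from h import *
st();print(get_state()['position'])
E
```

```text
t 13.75 local x 0.8 z 7.0 tipz 143.6 F [ 0.3  0.5 -1.6] tilt [0.068 0.041] jaw 1.339 w 0.0213
[0.53398269 0.33250958 0.15463804]
```

Request:
play_rows(
  series=[
    {"fingers":1,"dx":4,"dy":5,"dz":0,"turn":0},
    {"fingers":1,"dx":0,"dy":0,"dz":0,"turn":0},
    {"fingers":1,"dx":0,"dy":0,"dz":-15,"turn":0},
    {"fingers":1,"dx":0,"dy":0,"dz":-10,"turn":0},
    {"fingers":1,"dx":0,"dy":0,"dz":0,"turn":0},
    {"fingers":1,"dx":0,"dy":0,"dz":0,"turn":0},
  ],
)

```text
clock: 14.25
position: [0.5426, 0.3382, 0.1354]
ee_rot: [0.006, 0.784, 0.619, 0.045]
contact_force: [1.1, 0.2, -1.1]
width: 0.0212
```

```bash
python3 - <<'E'
from h import *
st();print(get_state()['position'])
im=wrist(); cv2.imwrite('pics/v10.png',cv2.resize(im['pixels'][190:400,190:450],(743,600),interpolation=cv2.INTER_CUBIC)[:,:,::-1])
# expected pixels: fin tops near ends (middle bay inner faces) and bay centre line at z=.054, disc bottom
for z in(-.018,-.013,0,.013,.018):
    p=proj(im,np.array([[*(O+AX*a+AZ*z),.054] for a in(-.036,0)])); print(z,((p-[190,190])*600/210).round(0).tolist())
E
```

```text
t 14.25 local x 7.8 z -0.5 tipz 124.4 F [ 1.1  0.2 -1.1] tilt [0.078 0.045] jaw 1.337 w 0.0212
[0.54256307 0.33824563 0.13542926]
-0.018 [[415.0, -52.0], [412.0, 133.0]]
-0.013 [[388.0, -51.0], [387.0, 133.0]]
0 [[316.0, -50.0], [319.0, 135.0]]
0.013 [[244.0, -48.0], [252.0, 137.0]]
0.018 [[217.0, -48.0], [226.0, 138.0]]
```

View pics/v10.png

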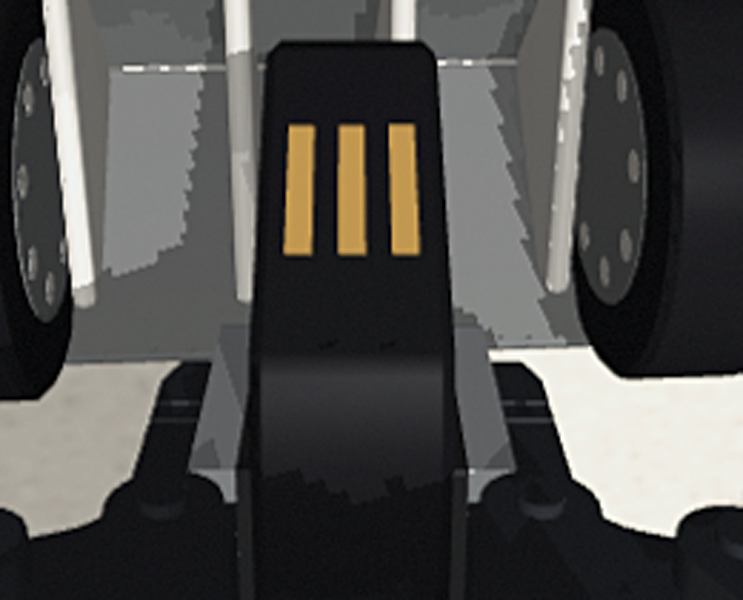

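The view shows the dock fins at columns 241 and 402, matching my prediction (239, 400). The disc's lower edge runs 272–435. Next I'll check the disc against its model in the hand.

```bash
python3 - <<'E'
from h import *
s=get_state(); im=wrist(); print(im['cx'],im['cy'])
q=s['ee_rot']; M=Ro.from_quat(np.r_[q[1:],q[0]]).as_matrix(); p=s['position']
for x in(-.011,.011):
    th=np.radians(np.arange(0,360,10)); 
    P=np.array([p+M@np.array([x,-.005+.04*np.cos(t),.0143+.04*np.sin(t)]) for t in th])
    px=(proj(im,P)-[190,190])*600/210; k=np.argmin(px[:,1]); w=P[k]; d=w[:2]-O
    print('min row',px[k].round(),'world local x %.1f z %.1f h %.1f'%(d@AX*1e3,d@AZ*1e3,w[2]*1e3))
E
```

```text
312.7172670387134 243.01785828585446
min row [267.  48.] world local x -35.1 z 8.7 h 110.7
min row [429.  48.] world local x -35.0 z -13.3 h 112.1
```

Request:
play_rows(
  series=[
    {"fingers":1,"dx":-5,"dy":-3,"dz":0,"turn":0},
    {"fingers":1,"dx":0,"dy":0,"dz":0,"turn":0},
    {"fingers":1,"dx":0,"dy":0,"dz":-10,"turn":0},
    {"fingers":1,"dx":0,"dy":0,"dz":-6,"turn":0},
    {"fingers":1,"dx":0,"dy":0,"dz":0,"turn":0},
    {"fingers":1,"dx":0,"dy":0,"dz":0,"turn":0},
  ],
)

```text
clock: 14.85
position: [0.5374, 0.3353, 0.1201]
ee_rot: [0.007, 0.784, 0.619, 0.046]
contact_force: [1.2, 0.0, -0.4]
width: 0.0216
```

```bash
python3 - <<'E'
from h import *
st()
E
```

```text
t 14.85 local x 3.5 z 3.5 tipz 109.1 F [ 1.2  0.  -0.4] tilt [0.081 0.047] jaw 1.338 w 0.0216
```

Request:
play_rows(
  series=[
    {"fingers":1,"dx":0,"dy":0,"dz":-6,"turn":0},
    {"fingers":1,"dx":0,"dy":0,"dz":-6,"turn":0},
    {"fingers":1,"dx":0,"dy":0,"dz":-6,"turn":0},
  ],
)

```text
clock: 15.1
position: [0.5383, 0.3358, 0.1018]
ee_rot: [0.007, 0.784, 0.619, 0.047]
contact_force: [0.3, -0.7, -1.2]
width: 0.0216
```

```bash
python3 - <<'E'
from h import *
st()
E
```

```text
t 15.1 local x 4.3 z 2.8 tipz 90.8 F [ 0.3 -0.7 -1.2] tilt [0.083 0.048] jaw 1.338 w 0.0216
```

Request:
play_rows(
  series=[
    {"fingers":1,"dx":0,"dy":0,"dz":-6,"turn":0},
    {"fingers":1,"dx":0,"dy":0,"dz":-5,"turn":0},
    {"fingers":1,"dx":0,"dy":0,"dz":-4,"turn":0},
  ],
)

```text
clock: 15.35
position: [0.5378, 0.3356, 0.0839]
ee_rot: [0.007, 0.784, 0.619, 0.047]
contact_force: [-0.3, -0.0, -1.2]
width: 0.0219
```

Request:
play_rows(
  series=[
    {"fingers":1,"dx":0,"dy":0,"dz":-2,"turn":0},
    {"fingers":1,"dx":0,"dy":0,"dz":-2,"turn":0},
  ],
)

```text
clock: 15.52
position: [0.5394, 0.3357, 0.0802]
ee_rot: [0.007, 0.784, 0.619, 0.048]
contact_force: [-4.9, -3.5, 20.7]
width: 0.0218
```

```bash
python3 - <<'E'
from h import *
st()
E
```

```text
t 15.52 local x 5.3 z 2.7 tipz 69.2 F [-4.9 -3.5 20.7] tilt [0.084 0.048] jaw 1.339 w 0.0218
```

Request:
play_rows(
  series=[
    {"fingers":0.1,"dx":0,"dy":0,"dz":0.5,"turn":0},
    {"fingers":0.1,"dx":0,"dy":0,"dz":0,"turn":0},
    {"fingers":0.1,"dx":0,"dy":0,"dz":0,"turn":0},
    {"fingers":0.1,"dx":0,"dy":0,"dz":10,"turn":0},
    {"fingers":0.1,"dx":0,"dy":0,"dz":20,"turn":0},
    {"fingers":0.1,"dx":-10,"dy":2,"dz":30,"turn":0},
    {"fingers":1,"dx":-15,"dy":3,"dz":0,"turn":0},
    {"fingers":1,"dx":0,"dy":0,"dz":0,"turn":0},
    {"fingers":1,"dx":0,"dy":0,"dz":0,"turn":0},
  ],
)

```text
clock: 16.27
position: [0.5145, 0.3415, 0.1465]
ee_rot: [0.007, 0.784, 0.618, 0.05]
contact_force: [1.1, 0.5, 0.1]
width: 0.0023
```

```bash
cat >> h.py <<'E'
def wb(bay):
    im=wrist(); R=im['pixels'].astype(int); m=((R[:,:,0]-R[:,:,2]>60)&(R[:,:,0]-R[:,:,1]>20)&(R[:,:,0]<235)).astype(np.uint8)
    m=cv2.dilate(m,np.ones((5,5))); n,L,S,C=cv2.connectedComponentsWithStats(m)
    for k in range(1,n):
        if S[k,4]>80:
            a,d=flat_angle(im,C[k],bay); 
            if d[0]<25: print('brass',S[k,4],C[k].round(),'ang',a,'miss px',d)
    return im
E
python3 - <<'E'
from h import *
st(); im=wb(0); save(im,'w11.png')
E
```

```text
t 16.27 local x -20.2 z 2.6 tipz 135.5 F [1.1 0.5 0.1] tilt [0.087 0.05 ] jaw 1.338 w 0.0023
brass 342 [297. 248.] ang [-60.] miss px [11.7]
brass 332 [309. 247.] ang [-60.] miss px [0.3]
brass 336 [321. 247.] ang [-59.] miss px [12.]
```

Request:
play_rows(
  series=[
    {"fingers":1,"dx":-5,"dy":3,"dz":-12,"turn":0},
    {"fingers":1,"dx":-1,"dy":0,"dz":-10,"turn":0},
    {"fingers":1,"dx":0,"dy":0,"dz":-6,"turn":0},
    {"fingers":1,"dx":0,"dy":0,"dz":-2,"turn":0},
    {"fingers":1,"dx":0,"dy":0,"dz":-2,"turn":0},
  ],
)

```text
clock: 16.73
position: [0.5093, 0.3441, 0.1123]
ee_rot: [0.007, 0.785, 0.618, 0.049]
contact_force: [-8.6, 0.3, 28.1]
width: 0.0
```

```bash
python3 - <<'E'
from h import *
st()
E
```

```text
t 16.73 local x -25.9 z 1.3 tipz 101.3 F [-8.6  0.3 28.1] tilt [0.085 0.05 ] jaw 1.337 w 0.0
```

Request:
play_rows(
  series=[
    {"fingers":1,"dx":4.0,"dy":-1.0,"dz":0.6,"turn":0},
    {"fingers":1,"dx":4.0,"dy":-1.0,"dz":0,"turn":0},
    {"fingers":1,"dx":4.0,"dy":-1.0,"dz":-0.6,"turn":0},
    {"fingers":1,"dx":4.0,"dy":-1.0,"dz":-1.0,"turn":0},
    {"fingers":1,"dx":4.0,"dy":-1.0,"dz":-1.2,"turn":0},
  ],
)

```text
clock: 17.15
position: [0.5278, 0.3425, 0.1171]
ee_rot: [0.003, 0.785, 0.617, 0.05]
contact_force: [-2.7, -0.7, 6.3]
width: -0.0
```

```bash
python3 - <<'E'
from h import *
st(); wb(0)
E
```

```text
t 17.15 local x -7.5 z -1.3 tipz 106.1 F [-2.7 -0.7  6.3] tilt [0.083 0.058] jaw 1.335 w -0.0
brass 571 [326. 281.] ang [-34.] miss px [21.9]
brass 543 [297. 282.] ang [-34.] miss px [7.1]
brass 567 [312. 282.] ang [-34.] miss px [7.4]
```

Request:
play_rows(
  series=[
    {"fingers":1,"dx":4.0,"dy":-1.2,"dz":-1.2,"turn":0},
    {"fingers":1,"dx":4.0,"dy":-1.2,"dz":-1.2,"turn":0},
    {"fingers":1,"dx":4.0,"dy":-1.2,"dz":-1.4,"turn":0},
  ],
)

```text
clock: 17.45
position: [0.5436, 0.3388, 0.1149]
ee_rot: [0.004, 0.785, 0.617, 0.053]
contact_force: [0.4, -0.4, 1.1]
width: 0.0003
```

Request:
play_rows(
  series=[
    {"fingers":1,"dx":4.0,"dy":-1.2,"dz":-1.5,"turn":0},
    {"fingers":1,"dx":4.0,"dy":-1.2,"dz":-1.8,"turn":0},
    {"fingers":1,"dx":4.0,"dy":-1.2,"dz":-2,"turn":0},
  ],
)

```text
clock: 17.7
position: [0.558, 0.3348, 0.1091]
ee_rot: [0.004, 0.785, 0.617, 0.054]
contact_force: [-0.9, -0.3, 0.7]
width: -0.0003
```

```bash
python3 - <<'E'
from h import *
st(); wb(0)
E
```

```text
t 17.7 local x 23.7 z -0.6 tipz 98.1 F [-0.9 -0.3  0.7] tilt [0.089 0.059] jaw 1.335 w -0.0003
brass 528 [325. 283.] ang [10.] miss px [17.5]
brass 524 [293. 284.] ang [113.] miss px [9.]
brass 517 [309. 284.] ang [11.] miss px [1.5]
```

Request:
play_rows(
  series=[
    {"fingers":1,"dx":3.0,"dy":-0.7,"dz":-2.5,"turn":0},
    {"fingers":1,"dx":3.0,"dy":-0.7,"dz":-2.5,"turn":0},
    {"fingers":1,"dx":3.0,"dy":-0.7,"dz":-2.5,"turn":0},
  ],
)

```text
clock: 18.0
position: [0.5689, 0.3319, 0.1003]
ee_rot: [0.005, 0.785, 0.617, 0.053]
contact_force: [0.7, -0.5, 1.6]
width: -0.0003
```

Request:
play_rows(
  series=[
    {"fingers":1,"dx":3.0,"dy":-0.7,"dz":-2.5,"turn":0},
    {"fingers":1,"dx":4,"dy":0,"dz":25,"turn":0},
    {"fingers":1,"dx":-18,"dy":4,"dz":15,"turn":0},
    {"fingers":1,"dx":-25,"dy":6,"dz":0,"turn":0},
    {"fingers":1,"dx":-20,"dy":4,"dz":0,"turn":0},
    {"fingers":1,"dx":0,"dy":0,"dz":0,"turn":0},
  ],
)

```text
clock: 18.5
position: [0.5104, 0.3431, 0.1324]
ee_rot: [0.003, 0.787, 0.616, 0.048]
contact_force: [-0.8, -0.5, -0.6]
width: -0.0
```

```bash
python3 - <<'E'
from h import *
st(); wb(0)
E
```

```text
t 18.5 local x -24.6 z 2.0 tipz 121.4 F [-0.8 -0.5 -0.6] tilt [0.079 0.054] jaw 1.33 w -0.0
```

Request:
play_rows(
  series=[
    {"fingers":1,"dx":0,"dy":0,"dz":-10,"turn":0},
    {"fingers":1,"dx":0,"dy":0,"dz":-5,"turn":0},
    {"fingers":1,"dx":0,"dy":0,"dz":-2.5,"turn":0},
    {"fingers":1,"dx":0,"dy":0,"dz":-2,"turn":0},
  ],
)

```text
clock: 18.88
position: [0.5149, 0.3443, 0.1144]
ee_rot: [0.003, 0.787, 0.615, 0.051]
contact_force: [-12.5, -0.6, 30.0]
width: 0.0004
```

```bash
python3 - <<'E'
from h import *
st(); wb(0)
im=get_image('scene'); save(im,'s12.png')
E
```

```text
t 18.88 local x -20.4 z -0.2 tipz 103.4 F [-12.5  -0.6  30. ] tilt [0.084 0.058] jaw 1.33 w 0.0004
```

Request:
play_rows(
  series=[
    {"fingers":1,"dx":4.0,"dy":-1.2,"dz":0.4,"turn":0},
    {"fingers":1,"dx":4.0,"dy":-1.2,"dz":-0.3,"turn":0},
    {"fingers":1,"dx":4.0,"dy":-1.2,"dz":-0.8,"turn":0},
    {"fingers":1,"dx":4.0,"dy":-1.2,"dz":-1.1,"turn":0},
  ],
)

```text
clock: 19.32
position: [0.5334, 0.3415, 0.1173]
ee_rot: [0.002, 0.787, 0.614, 0.054]
contact_force: [-3.0, -0.4, 12.1]
width: 0.0
```

Request:
play_rows(
  series=[
    {"fingers":1,"dx":4.0,"dy":-1.2,"dz":-1.3,"turn":0},
    {"fingers":1,"dx":4.0,"dy":-1.2,"dz":-1.4,"turn":0},
    {"fingers":1,"dx":4.0,"dy":-1.2,"dz":-1.5,"turn":0},
  ],
)

```text
clock: 19.57
position: [0.5503, 0.3387, 0.1169]
ee_rot: [0.002, 0.788, 0.613, 0.058]
contact_force: [0.3, -0.8, 2.9]
width: -0.0001
```

Request:
play_rows(
  series=[
    {"fingers":1,"dx":4.0,"dy":-1.0,"dz":-2,"turn":0},
    {"fingers":1,"dx":3.5,"dy":-0.8,"dz":-2.2,"turn":0},
    {"fingers":1,"dx":3.5,"dy":-0.8,"dz":-2.6,"turn":0},
  ],
)

```text
clock: 19.82
position: [0.5656, 0.3349, 0.1092]
ee_rot: [0.003, 0.788, 0.613, 0.059]
contact_force: [0.7, -0.4, 2.1]
width: 0.0001
```

```bash
python3 - <<'E'
from h import *
st(); 
im=get_image('scene');c,r=proj(im,np.array([*O,.09]))[0].astype(int)
a=cv2.imread('pics/s12.png')[:,:,::-1]
f=lambda i:cv2.resize(i[r-22:r+28,c-22:c+28],(400,400),interpolation=cv2.INTER_CUBIC)
cv2.imwrite('pics/v12.png',np.hstack([f(a),f(im['pixels'])])[:,:,::-1])
E
```

```text
t 19.82 local x 31.1 z -2.5 tipz 98.2 F [ 0.7 -0.4  2.1] tilt [0.097 0.068] jaw 1.325 w 0.0001
```

View pics/v12.png

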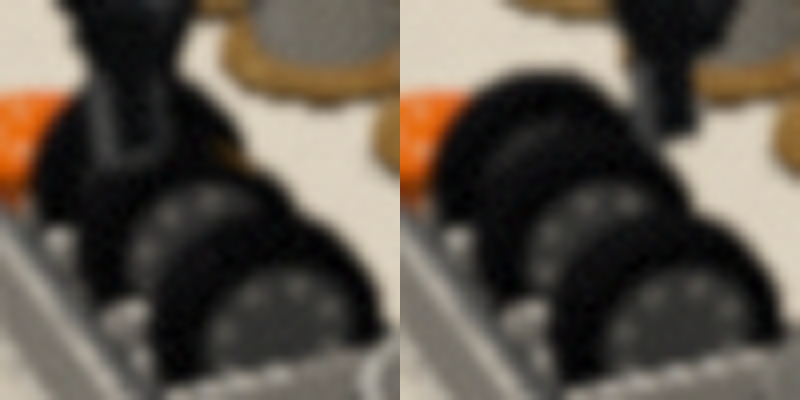

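The last crops show pager_a's brass at about +40° before this stroke and out of sight on the far side now. One more stroke is needed.

Request:
play_rows(
  series=[
    {"fingers":1,"dx":3,"dy":0,"dz":25,"turn":0},
    {"fingers":1,"dx":-18,"dy":4,"dz":5,"turn":0},
    {"fingers":1,"dx":-25,"dy":5,"dz":0,"turn":0},
    {"fingers":1,"dx":-14,"dy":3,"dz":0,"turn":0},
    {"fingers":1,"dx":0,"dy":0,"dz":-7,"turn":0},
    {"fingers":1,"dx":0,"dy":0,"dz":0,"turn":0},
  ],
)

```text
clock: 20.37
position: [0.5103, 0.3447, 0.1244]
ee_rot: [0.002, 0.789, 0.611, 0.054]
contact_force: [0.2, 0.0, 0.5]
width: -0.0
```

```bash
python3 - <<'E'
from h import *
st()
E
```

```text
t 20.37 local x -25.1 z 0.5 tipz 113.4 F [0.2 0.  0.5] tilt [0.088 0.062] jaw 1.321 w -0.0
```

Request:
play_rows(
  series=[
    {"fingers":1,"dx":0,"dy":0,"dz":-6,"turn":0},
    {"fingers":1,"dx":0,"dy":0,"dz":-3,"turn":0},
    {"fingers":1,"dx":0,"dy":0,"dz":-1.5,"turn":0},
    {"fingers":1,"dx":4.0,"dy":-1.1,"dz":0.2,"turn":0},
    {"fingers":1,"dx":4.0,"dy":-1.1,"dz":-0.3,"turn":0},
    {"fingers":1,"dx":4.0,"dy":-1.1,"dz":-0.8,"turn":0},
  ],
)

```text
clock: 20.87
position: [0.5235, 0.3437, 0.116]
ee_rot: [-0.0, 0.79, 0.611, 0.055]
contact_force: [-0.2, 0.8, 2.5]
width: 0.0002
```

Request:
play_rows(
  series=[
    {"fingers":1,"dx":4.0,"dy":-1.2,"dz":-1.2,"turn":0},
    {"fingers":1,"dx":4.0,"dy":-1.2,"dz":-1.2,"turn":0},
  ],
)

```text
clock: 21.03
position: [0.5345, 0.3412, 0.1145]
ee_rot: [0.0, 0.79, 0.61, 0.057]
contact_force: [-0.6, -0.6, 4.0]
width: 0.0
```

Request:
play_rows(
  series=[
    {"fingers":1,"dx":4.0,"dy":-1.2,"dz":-1.2,"turn":0},
    {"fingers":1,"dx":4.0,"dy":-1.2,"dz":-1.3,"turn":0},
  ],
)

```text
clock: 21.2
position: [0.5441, 0.3392, 0.1134]
ee_rot: [-0.0, 0.79, 0.61, 0.058]
contact_force: [-4.8, 0.6, 14.7]
width: 0.0003
```

```bash
python3 - <<'E'
from h import *
st()
E
```

```text
t 21.2 local x 9.1 z -1.8 tipz 102.4 F [-4.8  0.6 14.7] tilt [0.091 0.071] jaw 1.318 w 0.0003
```

Tip height 102.4 mm under 14.7 N matches the home top of 102.3 mm, so pager_a has dropped. I'll probe pager_b the same way.

Request:
play_rows(
  series=[
    {"fingers":1,"dx":0,"dy":0,"dz":25,"turn":0},
    {"fingers":1,"dx":-8,"dy":-32,"dz":3,"turn":0},
    {"fingers":1,"dx":-8,"dy":-30,"dz":0,"turn":0},
    {"fingers":1,"dx":0,"dy":0,"dz":0,"turn":0},
    {"fingers":1,"dx":0,"dy":0,"dz":-12,"turn":0},
    {"fingers":1,"dx":0,"dy":0,"dz":-5,"turn":0},
    {"fingers":1,"dx":0,"dy":0,"dz":0,"turn":0},
  ],
)

```text
clock: 21.78
position: [0.5311, 0.2741, 0.1202]
ee_rot: [-0.001, 0.792, 0.609, 0.056]
contact_force: [-0.3, -0.5, -0.3]
width: 0.0002
```

```bash
python3 - <<'E'
from h import *
st()
E
```

```text
t 21.78 local x 11.1 z 64.6 tipz 109.2 F [-0.3 -0.5 -0.3] tilt [0.088 0.07 ] jaw 1.314 w 0.0002
```

Request:
play_rows(
  series=[
    {"fingers":1,"dx":0,"dy":0,"dz":-4,"turn":0},
    {"fingers":1,"dx":0,"dy":0,"dz":-2,"turn":0},
    {"fingers":1,"dx":0,"dy":0,"dz":-1.5,"turn":0},
    {"fingers":1,"dx":0,"dy":0,"dz":-1,"turn":0},
  ],
)

```text
clock: 22.12
position: [0.5324, 0.2759, 0.1135]
ee_rot: [-0.001, 0.791, 0.609, 0.057]
contact_force: [-1.3, -1.5, 5.1]
width: 0.0001
```

```bash
python3 - <<'E'
from h import *
st()
E
```

```text
t 22.12 local x 12.0 z 62.5 tipz 102.5 F [-1.3 -1.5  5.1] tilt [0.089 0.072] jaw 1.315 w 0.0001
```

Request:
play_rows(
  series=[
    {"fingers":1,"dx":0,"dy":0,"dz":30,"turn":0},
    {"fingers":1,"dx":0,"dy":0,"dz":40,"turn":0},
    {"fingers":1,"dx":0,"dy":0,"dz":40,"turn":0},
    {"fingers":1,"dx":-25,"dy":20,"dz":35,"turn":0},
    {"fingers":1,"dx":-30,"dy":25,"dz":20,"turn":0},
    {"fingers":1,"dx":-30,"dy":25,"dz":0,"turn":0},
    {"fingers":1,"dx":-10,"dy":10,"dz":0,"turn":0},
    {"fingers":1,"dx":0,"dy":0,"dz":0,"turn":0},
    {"fingers":1,"dx":0,"dy":0,"dz":0,"turn":0},
  ],
)

```text
clock: 22.87
position: [0.4382, 0.3594, 0.2823]
ee_rot: [-0.003, 0.791, 0.609, 0.06]
contact_force: [-0.3, -0.9, 0.2]
width: -0.0002
```

```bash
python3 - <<'E'
from h import *
st(); im=wrist(); a=rect(im,O,YAW,.1,.07,.11,1800)
t=get_image('scene'); save(t,'s_end.png'); c,r=proj(t,np.array([*O,.08]))[0].astype(int)
b=cv2.resize(t['pixels'][r-26:r+31,c-30:c+45],None,fx=5,fy=5,interpolation=cv2.INTER_CUBIC)
print(a.shape,b.shape); h=max(a.shape[0],b.shape[0]); p=lambda i:np.vstack([i,np.zeros((h-i.shape[0],i.shape[1],3),np.uint8)])
cv2.imwrite('pics/v13.png',np.hstack([p(a),p(b)])[:,:,::-1])
for l in('gel_bottle','cups','syrup_bottle','pitcher'):
    print(l,[(round(m['p'],2),np.round(m['xy'])) for m in masks_of(t,l)][:1])
E
```

```text
t 22.87 local x -98.6 z 2.4 tipz 271.3 F [-0.3 -0.9  0.2] tilt [0.091 0.078] jaw 1.317 w -0.0002
(252, 396, 3) (285, 375, 3)
gel_bottle [(0.95, array([260., 273.]))]
cups [(0.77, array([300., 254.]))]
syrup_bottle [(0.84, array([350., 224.]))]
pitcher [(0.86, array([378., 349.]))]
```

View pics/v13.png

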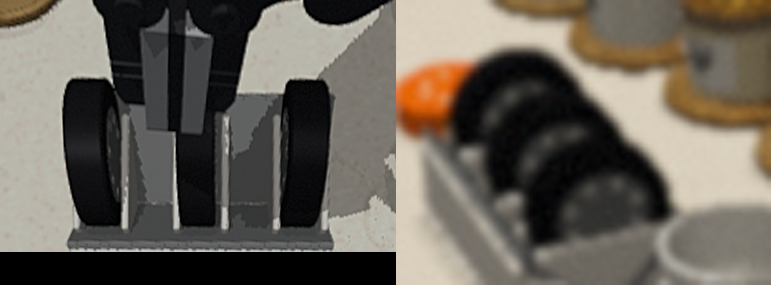

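All three pagers stand in line at equal height, with their near rims at about row 225 and no flat showing. The bystanders are at their starting pixels. Handing in.

```bash
python3 -c "
from rig import *
print(sign_off())"
```

```text
the job is handed in; nothing more can be done
None
```

Both idle pagers are on charge as far as my checks show, and I handed the job in at about 23 s of the 64 s allowed. `sign_off` gives no verdict, so I have none.

- **pager_b:** I rolled it in the right-hand bay with the closed fingertips, in three strokes, until it dropped.
- **pager_a:** I lifted it from the return stand, stood it in the middle bay and rolled it until it dropped.

**Last checks:**
- **Seating:** With the fingertip pressed on top, it stopped at 102.4 mm on pager_a and 102.5 mm on pager_b. A disc that is home should read 102.3 mm; one still on its round rim reads 106.6 mm.
- **Final pictures:** All three discs line up at the same height, with no flat showing on top. The brass on the contacts can't be seen directly, so being home is inferred from the height and the alignment.
- **pager_c and the bystanders:** I never knowingly touched them. The bystanders' final positions in the scene picture are within about 4 pixels of the start, with no shift visible.
- **Release:** The gripper is clear of everything, about 27 cm above the counter.

**Not as planned:**
- Some strokes lost contact on the far side of the rim, so I had to repeat them.
- The tool gradually leaned to about 0.12 rad off vertical, and I allowed for that when placing pager_a.
- Fingertip presses reached about 30 N instead of a few newtons.

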